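# Bolt the carving-knife chest

### The arm

A 7-joint arm with a two-finger parallel gripper is mounted at the origin on the work surface. World frame = base frame: x ahead of the robot, y to its left, z up, the work surface at z = 0. Lengths are in m, angles in rad, forces in N, time in s.
With the tool pointing down it reaches from about 0.425 to 0.925 m from the base axis. Payload 6.8 kg.
Tool frame: the origin (TCP) lies between the finger pads; the fingertips stand 17 mm ahead of it and the grasp point (between the pads) lies 2 mm behind it; x points along the fingers, y is the direction in which the jaws open and shut, and the axes are right-handed (so a half turn about x gives the same grasp; the last joint's range is limited). The gripper opens to 85 mm and grips with 20 to 120 N. Pads are 22 mm wide; open, the fingers measure 114 mm over their backs; the gripper's body (76 mm by 85 mm) begins 54 mm behind the grasp point. The pads swing forward as they close: fully open they stand 13 mm farther back than shut.
Start: joints at [-1.284, 0.477, 0.022, 1.555, -0.011, 1.109, -0.083], TCP at [0.26, 0.623, 0.248] pointing down, gripper open.
Joint ranges: [-2.96, 2.96], [-0.34, 2.1], [-1.41, 1.46], [0.24, 2.44], [-1.37, 4.51], [0.17, 1.92], [-2.96, 2.96]. Speed limits (rad/s): [2.39, 2.39, 3.14, 3.14, 3.14, 3.14, 3.14].

### API

Orientations are given as a rotation vector (axis times angle).
In Python, from bench import r gives the robot as it stands. The module is installed in compiled form; this text tells all that it offers.
- The arm moves only by the tool apply_moves, never from a script. Its argument "increments" is text: rows parted by semicolons, each of 7 numbers parted by spaces: the finger opening in mm, from 0 to 85.4, then the shift along the tool's x, y, z normalised to -1 to 1, where 1 is 100 cm, then the turn, a rotation vector about the tool's x, y, z normalised to -1 to 1, where 1 is 0.12 rad. In form: gripper x y z wx wy wz; .... A call has exactly 8 rows; each row shifts and turns the commanded pose from where the row before left it, along the tool's axes as they then stand; what a row does not reach is not made up. A row lasts 1/10 s, in which the tool goes at most 50 mm and 8.59 degrees, less where a joint would pass 70% of its speed; a pose out of reach is approached as far as the arm can. A call with a number of a shift or a turn outside -1 to 1 is refused whole. A call with a gripper value outside its range is refused whole. The fingers move at their own pace and stop on an object; "squeeze" is the grip in N (left out, the last holds). Time passes only in rows, so rows that do not move let the fingers close, or fill a call up. It gives the time, the measured TCP pose, the force and the opening at its end, in the units of the state.
- r.get_obs(): the state, without advancing time (a new reading comes with each control period).
- r.grab_frame(name): name is "side" or "top" or "wrist"; returns a dict with "color" (420x560x3 uint8, blue, green, red), "fx", "fy", "cx", "cy" (pixels), "k1" (the pictures are not rectified: a ray, as slopes to the right and down, at radius r is drawn at 1 + k1 r^2 times it, then the intrinsics apply), "origin" and "orientation" of the camera in the world. Camera axes: x right, y up, looking along -z (the intrinsics and any distortion apply to the point x, -y, -z); pixel columns grow to the right and rows downward; lengths in m; the calibration is good to about 2 mm. A picture is of the moment at which its call begins. There is no depth.
- r.hand_in(): hands the job in, once; it reports no verdict.
The state is a dict: "clock": time; "joints": joint angles; "qvel": joint speeds; "tau": joint torques, N m; "tcp_pos": TCP position; "orientation": TCP orientation; "contact_force": force on the tool from outside, world axes, zero at the start; "moment": the same for the moment, N m; "grip_width": finger opening in m.
Only numpy, scipy, OpenCV 4.12 (cv2) and the standard library are available. Lean on these libraries where they do the work, as an engineer would, in place of code of your own. Each camera call takes 0.05 s, during which the arm holds its last target. There are 200 camera calls.

### The job

Lock the knife chest: press the red spring catch fully down with one fingertip and, keeping it down the whole way, push the bolt's yellow-topped knob with the other finger until the bolt is fully home in the keeper. Then let go so that the catch springs back up behind the bolt. Leave the mug, can, tumbler and sanding block where they are.

Things in the scene. Friction and masses are not known exactly. Their poses are not given: they have to be found in the camera images.
- chest: Fixed plywood knife chest, 230 (own x) x 300 (own y) x 80 mm tall; the lid stays shut. Origin: centre of its underside; at yaw 0 its x points away from the robot, y to the robot's left. On the lid (top 80 mm above the origin) a bolt runs along chest y at x -35 mm; a spring catch lies parallel to it at x +35 mm.
- keeper (a point): Centre of the top of the brass keeper, 33 mm above the lid at chest x -35, y +105 mm, 24 x 20 mm. The bolt bar (12 mm wide, top 29 mm above the lid) slides into it. The bar's two guides, 24 x 10 mm at chest y -62 and +60 mm, are as high as the keeper.
- bolt_knob (a point): Knob standing on the bolt bar, black with a yellow band at its top: 24 (chest x) x 14 (chest y) x 34 mm tall. The point: centre of its top face, 63 mm above the lid; axes as the chest's. It starts at chest x -35, y -20 mm and travels with the bolt. It is pushed on its -y face.
- bolt (a joint): Travel of the bolt along chest +y, m: 0 unlocked (start), 0.031 stop, fully home. Slides stiffly (2.5 N), stays where left. The catch's tooth stops it after 1.5 mm unless the catch is over 7 mm down; keep it fully down until the bolt is home. From 28.5 mm on the tooth can rise again and locks the bolt home.
- catch_pad (a point): Red press pad of the catch, 30 (chest x) x 90 (chest y) x 6 mm, at chest x +35, y -20 mm: 70 mm beside the knob. The point: centre of its top face, 50 mm above the lid when up, 36 mm when fully down (it then rests on its 24 x 76 mm black housing). It moves only straight down and may be pressed anywhere, also by a fingertip sliding along it.
- catch (a joint): How far the catch is down, m: 0 up (start), stop at 0.014 fully down. Spring: 3.5 N at the top, 8.4 N fully down; it springs up by itself when let go.
- sanding_block: Loose cork sanding block, 60 x 36 x 28 mm, lying on the lid near the chest's -y end. Origin: centre of its underside. Leave it.
- mug: Loose white mug, 80 mm diameter, 88 mm tall with a handle at its own +y, on the table beside the chest. Origin: centre of its underside. Leave it.
- can: Loose drinks can, blue and red, 62 mm diameter, 112 mm tall, on the table beside the chest. Origin: centre of its underside. Leave it.
- tumbler: Loose amber glass tumbler, 72 mm diameter, 82 mm tall, on the table beside the chest. Origin: centre of its underside. Leave it.

How it is judged:
By the outcome, as a careful person would: the job done as asked, in the order asked, and still so for the second after the job is handed in, with the robot touching nothing.
It also fails if it takes over 32 s, if anything falls off the work surface, if the arm or the gripper's body presses on something with over 40 N, if the wrist force passes 120 N, or if a joint passes its speed limit or range.

## Working session

There is one attempt and no reset: what is moved stays moved. The work goes in short steps, Python scripts to look and compute and a tool call to move; the robot and the scene stay as the last step left them, time stands still between calls to the robot, and variables do not carry over. Pictures are saved under pics/ and viewed, about 8 in all and at most 12, crops included, and the job is handed in when it is done.

Besides the shell and the picture viewer there is one more tool, called after ">>>" as a command line: name --argument value ..., lists and objects as JSON in quotes. apply_moves: Moves the arm, as the interface text tells. Scaled input: -1 to 1 covers 100 cm each way for a shift and 0.12 rad each way for a turn. Its arguments: {"type":"object","properties":{"increments":{"type":"string"},"squeeze":{"type":"number"}},"required":["increments"]}

```bash
mkdir -p pics; cat > h.py <<'E'
import numpy as np,cv2,json
from bench import r
from scipy.spatial.transform import Rotation as R
def Rm(o):
    o=np.array(o,float); return o if o.shape==(3,3) else (R.from_rotvec(o).as_matrix() if o.size==3 else R.from_quat(o).as_matrix())
def grab(n,f):
    F=r.grab_frame(n); cv2.imwrite('pics/'+f+'.png',F['color']); np.save('pics/'+f+'.npy',F,allow_pickle=True); return F
def load(f): return np.load('pics/'+f+'.npy',allow_pickle=True).item()
def ray(F,u,v):
    K=np.array([[F['fx'],0,F['cx']],[0,F['fy'],F['cy']],[0,0,1]],float)
    p=cv2.undistortPoints(np.array([[[u,v]]],float),K,np.array([F['k1'],0,0,0,0],float))[0,0] if 0 else None
    x=(u-F['cx'])/F['fx'];y=(v-F['cy'])/F['fy'];a,b=x,y
    for _ in range(30):
        s=1+F['k1']*(a*a+b*b);a,b=x/s,y/s
    return np.array(F['origin']),Rm(F['orientation'])@np.array([a,-b,-1])
def onz(F,u,v,z):
    o,d=ray(F,u,v); return o+d*(z-o[2])/d[2]
def proj(F,P):
    q=Rm(F['orientation']).T@(np.array(P)-F['origin']);a,b=q[0]/-q[2],-q[1]/-q[2];s=1+F['k1']*(a*a+b*b)
    return np.array([F['fx']*a*s+F['cx'],F['fy']*b*s+F['cy']])
E
python3 - <<'E'
from h import *
for n in('side','top','wrist'):
    F=grab(n,n+'0');print(n,F['fx'],F['k1'],F['origin'],F['orientation'])
print(r.get_obs())
I=np.hstack([cv2.imread('pics/%s0.png'%n) for n in('top','side')]);print(I.shape)
E
```

```text
side 439.32058486817266 -0.06617203517256119 [ 0.42119572 -0.73784676  0.87670358] [ 0.80727741 -0.07188237 -0.20391398]
top 408.7915417682225 -0.07763005044966022 [0.38645997 0.05381151 1.12199122] [ 0.13954887 -0.13741352 -1.58572712]
wrist 345.0582676363794 -0.05076621698977354 [0.19005553 0.65213407 0.3721567 ] [-0.26346983 -0.17454251  1.16810217]
{'clock': 0.15, 'joints': array([-1.28409759,  0.47764872,  0.02237214,  1.55616211, -0.01150352,
        1.10927405, -0.08311295]), 'qvel': array([-0.00133851, -0.0027245 , -0.00049647, -0.00644091, -0.00026513,
       -0.00082183,  0.00023261]), 'tau': array([ 2.30603029e-03, -5.96925008e+01,  1.60978038e+00, -2.81492096e+01,
        1.26235347e-02,  6.55510492e-03,  6.24451019e-06]), 'tcp_pos': array([0.259482  , 0.62270242, 0.24754999]), 'orientation': array([ 0.30866233,  1.54868022, -0.31080014]), 'contact_force': array([-0.43165807, -0.777589  , -0.54839412]), 'moment': array([-0.00475119, -0.01525588,  0.01796938]), 'grip_width': 0.08579405316971687}
(420, 1120, 3)
```

View pics/top0.png

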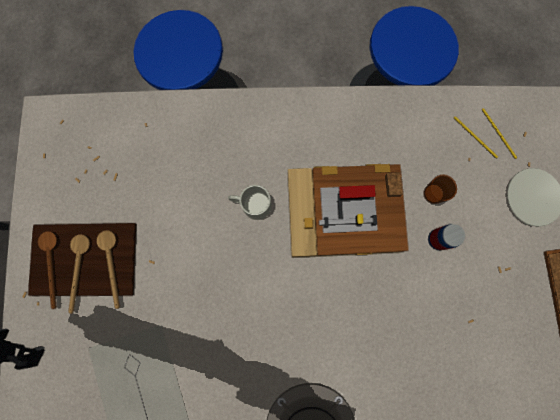

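View pics/side0.png

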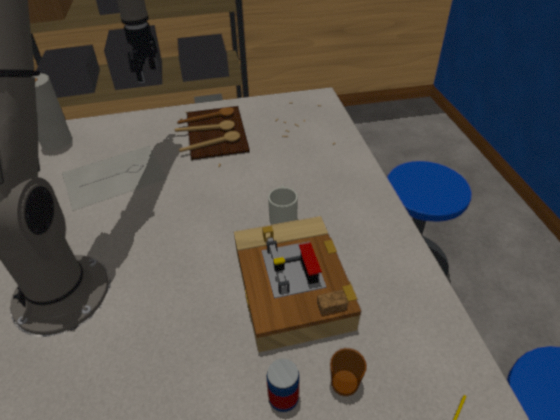

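The top view shows the chest around (348,210), the yellow knob top at (360,218), the red pad at (357,192), the keeper at (308,223) and the block at (395,184). The mug is to the left, and the can and tumbler are to the right. The side view agrees, with the knob at (279,262) and the pad at (310,262).

```bash
python3 - <<'E'
from h import *
boxes={'top':{'y':(352,210,368,226),'r':(325,180,385,203),'k':(300,215,316,232)},'side':{'y':(270,255,290,272),'r':(295,240,325,282),'k':(260,225,276,238)}}
Z={'y':.143,'r':.130,'k':.113}
for n in('top','side'):
    F=load(n+'0');H=cv2.cvtColor(F['color'],cv2.COLOR_BGR2HSV)
    for k,(a,b,c,d) in boxes[n].items():
        h=H[b:d,a:c].astype(int)
        m=((h[...,0]<8)|(h[...,0]>172))&(h[...,1]>180)&(h[...,2]>(100)) if k=='r' else (abs(h[...,0]-(28 if k=='y' else 22))<8)&(h[...,1]>150)&(h[...,2]>110)
        v,u=np.nonzero(m)
        if len(u)==0: print(n,k,'none');continue
        uc,vc=u.mean()+a,v.mean()+b
        rr=cv2.minAreaRect(np.float32([onz(F,x+a,y+b,Z[k])[:2]*1000 for x,y in zip(u,v)]))
        print(n,k,len(u),round(uc,1),round(vc,1),onz(F,uc,vc,Z[k]).round(4),np.round(rr[0],1),np.round(rr[1],1),round(rr[2],1))
F=load('top0');S=load('side0')
big=np.hstack([cv2.resize(F['color'][155:265,280:420],None,fx=4,fy=4,interpolation=cv2.INTER_CUBIC)[:440,:400*2][:, :480],cv2.resize(S['color'][215:325,230:310],None,fx=4,fy=4,interpolation=cv2.INTER_CUBIC)])
cv2.imwrite('pics/c.png',big)
E
```

```text
top y 50 359.8 218.3 [ 0.5299 -0.1273  0.143 ] [ 529.4 -126.6] [12.2 22.2] 87.2
top r 394 357.1 191.1 [ 0.6002 -0.1265  0.13  ] [ 600.4 -126.7] [28.4 87.6] 1.4
top k 73 308.2 222.0 [ 0.5275 -0.0036  0.113 ] [527.6  -3.1] [20.  20.1] 88.9
side y 49 278.7 259.7 [ 0.5295 -0.1315  0.143 ] [ 529.7 -131.4] [12.9 22.8] 89.6
side r 368 309.9 258.2 [ 0.5996 -0.1314  0.13  ] [ 599.7 -129.5] [27.9 85. ] 1.5
side k 42 267.4 228.9 [ 0.5266 -0.0057  0.113 ] [526.5  -5.6] [21.7 15. ] 3.0
```

View pics/c.png

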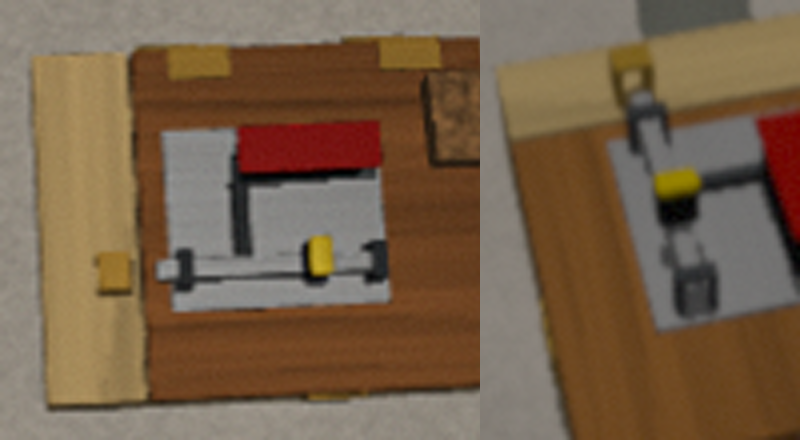

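```bash
cat >> h.py <<'E'
def rel(P,yaw,sgn=1,tilt=0):
    # tool x down, tool y = sgn*chest x
    c,s=np.cos(yaw),np.sin(yaw); X=np.array([0,0,-1.]);Y=sgn*np.array([c,s,0]);T=np.stack([X,Y,np.cross(X,Y)],1)
    o=r.get_obs();M=Rm(o['orientation']);rv=R.from_matrix(M.T@T).as_rotvec()
    print('rot rows(0.12)',(rv/.12).round(3),'shift before turn(m)',(M.T@(np.array(P)-o['tcp_pos'])).round(4),'after turn',(T.T@(np.array(P)-o['tcp_pos'])).round(4))
E
python3 - <<'E'
from h import *
print(Rm(r.get_obs()['orientation']).round(3))
rel([.565,-.165,.248],.02,1);rel([.565,-.165,.248],.02,-1)
E
```

```text
[[-0.     0.385  0.923]
 [-0.001  0.923 -0.385]
 [-1.    -0.001  0.   ]]
rot rows(0.12) [9.633e+00 7.000e-03 1.000e-02] shift before turn(m) [ 4.000e-04 -6.096e-01  5.850e-01] after turn [-5.000e-04  2.897e-01  7.937e-01]
rot rows(0.12) [-1.6547e+01 -1.1000e-02  8.0000e-03] shift before turn(m) [ 4.000e-04 -6.096e-01  5.850e-01] after turn [-5.000e-04 -2.897e-01 -7.937e-01]
```

>>> apply_moves --increments "56 0 -0.0339 0.0325 0 0 0;56 0 -0.0339 0.0325 0 0 0;56 0 -0.0339 0.0325 0 0 0;56 0 -0.0339 0.0325 0 0 0;56 0 -0.0339 0.0325 0 0 0;56 0 -0.0339 0.0325 0 0 0;56 0 -0.0339 0.0325 0 0 0;56 0 -0.0339 0.0325 0 0 0"

```text
clock: 0.95
tcp_pos: [0.3956, 0.2708, 0.2483]
orientation: [0.31, 1.549, -0.309]
contact_force: [1.5, 0.2, 0.4]
grip_width: 0.056
```

>>> apply_moves --increments "56 0 -0.0339 0.0325 0 0 0;56 0 -0.0339 0.0325 0 0 0;56 0 -0.0339 0.0325 0 0 0;56 0 -0.0339 0.0325 0 0 0;56 0 -0.0339 0.0325 0 0 0;56 0 -0.0339 0.0325 0 0 0;56 0 -0.0339 0.0325 0 0 0;56 0 -0.0339 0.0325 0 0 0"

```text
clock: 1.75
tcp_pos: [0.5312, -0.0793, 0.2483]
orientation: [0.31, 1.549, -0.309]
contact_force: [0.3, 0.8, 0.1]
grip_width: 0.0565
```

>>> apply_moves --increments "56 0 -0.0339 0.0325 0 0 0;56 0 -0.0339 0.0325 0 0 0;56 0 0 0 0.963 0 0;56 0 0 0 0.963 0 0;56 0 0 0 0.963 0 0;56 0 0 0 0.963 0 0;56 0 0 0 0.963 0 0;56 0 0 0 0.963 0 0"

```text
clock: 2.55
tcp_pos: [0.5647, -0.1651, 0.248]
orientation: [0.85, 1.399, -0.851]
contact_force: [0.0, -0.5, -0.4]
grip_width: 0.056
```

>>> apply_moves --increments "56 0 0 0 0.963 0 0;56 0 0 0 0.963 0 0;56 0 0 0 0.963 0 0;56 0 0 0 0.963 0 0;56 0 0 0 0 0 0;56 0 0 0 0 0 0;56 0 0 0 0 0 0;56 0 0 0 0 0 0"

```text
clock: 3.35
tcp_pos: [0.5649, -0.1652, 0.2483]
orientation: [1.193, 1.219, -1.193]
contact_force: [-1.1, -0.5, -0.3]
grip_width: 0.0564
```

```bash
python3 - <<'E'
from h import *
o=r.get_obs();print({k:np.round(o[k],4) for k in('clock','joints','tcp_pos','contact_force','grip_width')})
F=grab('wrist','wrist1');grab('top','top1');grab('side','side1')
rel([.565,-.165,.248],.02,1)
for P in([.53,-.128,.143],[.60,-.127,.13],[.5275,-.0036,.113]):print(proj(F,P))
E
```

```text
{'clock': np.float64(3.35), 'joints': array([-0.3687,  0.4012,  0.721 ,  1.8047, -0.3021,  1.0488,  0.4873]), 'tcp_pos': array([ 0.5649, -0.1652,  0.2483]), 'contact_force': array([-1.095 , -0.4962, -0.315 ]), 'grip_width': np.float64(0.0564)}
rot rows(0.12) [ 0.007 -0.001 -0.001] shift before turn(m) [ 0.0003  0.0001 -0.0003] after turn [ 0.0003  0.0001 -0.0003]
[224.32535064 162.0718804 ]
[325.92499473 159.93043594]
[224.38163184 -30.58088527]
```

View pics/wrist1.png

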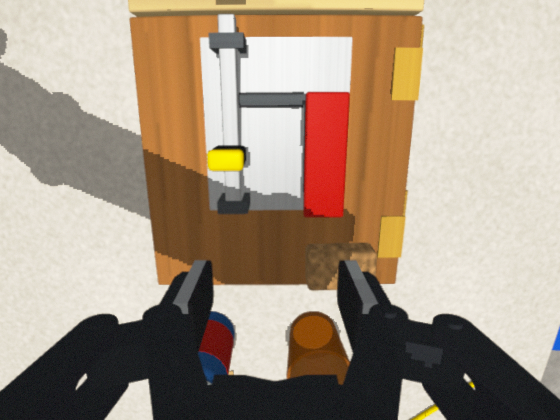

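Wrist view: the yellow knob top is at (227,159), within about 3 px of my prediction. The red pad spans (305..350, 93..215) and the fingers straddle the block's end. I'll refine the knob, pad and yaw from this closer view.

```bash
python3 - <<'E'
from h import *
F=load('wrist1');H=cv2.cvtColor(F['color'],cv2.COLOR_BGR2HSV).astype(int)
for n,lo,z in(('y',(abs(H[...,0]-29)<6),.143),('r',(H[...,0]<6)|(H[...,0]>174),.13)):
    m=lo&(H[...,1]>200)&(H[...,2]>90)
    m[:, :200]=0;m[:,360:]=0;m[:80]=0;m[230:]=0
    v,u=np.nonzero(m);P=np.float32([onz(F,x,y,z)[:2]*1000 for x,y in zip(u,v)])
    rr=cv2.minAreaRect(P);print(n,len(u),P.mean(0),rr,P.min(0),P.max(0))
    if n=='r':
        # left edge fit
        e=[]
        for row in range(100,205,3):
            c=np.nonzero(m[row])[0]; e.append(np.r_[onz(F,c[0]-.5,row,z)[:2],onz(F,c[-1]+.5,row,z)[:2]])
        e=np.array(e);print('edge slopes dx/dy',np.polyfit(e[:,1],e[:,0],1)[0],np.polyfit(e[:,3],e[:,2],1)[0])
E
```

```text
y 724 [ 530.83795 -126.00503] ((530.7371826171875, -125.97132110595703), (23.806692123413086, 13.437254905700684), 1.1646076440811157) [ 518.9313  -132.90512] [ 542.5553  -119.06488]
r 5088 [ 599.3087  -123.25785] ((599.2626953125, -125.2979507446289), (29.362314224243164, 87.080078125), 1.6523256301879883) [ 583.9509  -169.03363] [615.0588  -81.41645]
edge slopes dx/dy -0.025387807330990414 -0.026012774953501502
```

>>> apply_moves --increments "56 0 0.0008 -0.015 0 0 0;56 0.02 0 0 0.03 0 0;56 0.02 0 0 0 0 0;56 0.02 0 0 0 0 0;56 0.02 0 0 0 0 0;56 0.01 0 0 0 0 0;56 0.002 0 0 0 0 0;56 0 0 0 0 0 0"

```text
clock: 4.3
tcp_pos: [0.5657, -0.1499, 0.1566]
orientation: [1.197, 1.217, -1.196]
contact_force: [0.7, 0.2, 0.7]
grip_width: 0.056
```

```bash
python3 - <<'E'
from h import *
o=r.get_obs();print({k:np.round(o[k],4) for k in('clock','tcp_pos','contact_force','grip_width')})
W=grab('wrist','w2')['color'];S=grab('side','s2')['color']
I=np.hstack([W[60:420,130:430],cv2.resize(S[215:335,220:370],None,fx=3,fy=3,interpolation=cv2.INTER_CUBIC)]);print(I.shape);cv2.imwrite('pics/c2.png',I)
E
```

```text
{'clock': np.float64(4.3), 'tcp_pos': array([ 0.5657, -0.1499,  0.1566]), 'contact_force': array([0.6881, 0.2122, 0.6717]), 'grip_width': np.float64(0.056)}
(360, 750, 3)
```

View pics/c2.png

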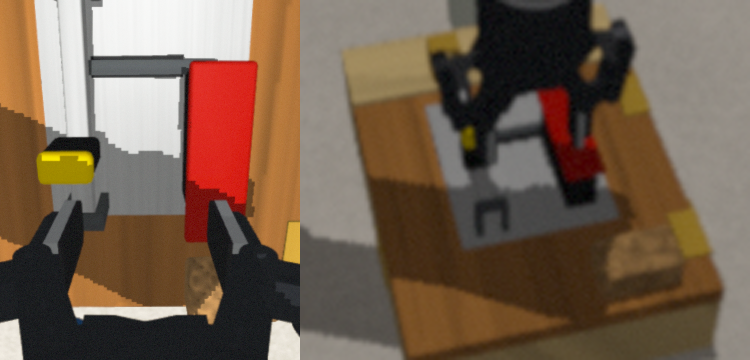

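The wrist crop shows the left fingertip behind the knob, clear of its −y face, and the right tip over the red pad near its −y end. Now I'll go down in small steps and watch the force.

>>> apply_moves --increments "56 0.0015 0 0 0 0 0;56 0.0015 0 0 0 0 0;56 0.0015 0 0 0 0 0;56 0.0015 0 0 0 0 0;56 0.0015 0 0 0 0 0;56 0.0015 0 0 0 0 0;56 0.0015 0 0 0 0 0;56 0.0015 0 0 0 0 0"

```text
clock: 5.2
tcp_pos: [0.5653, -0.1502, 0.1441]
orientation: [1.197, 1.217, -1.197]
contact_force: [0.2, 0.0, -0.4]
grip_width: 0.0561
```

>>> apply_moves --increments "56 0.0005 0 0 0 0 0;56 0.0005 0 0 0 0 0;56 0.0005 0 0 0 0 0;56 0.0005 0 0 0 0 0;56 0.0005 0 0 0 0 0;56 0.0005 0 0 0 0 0;56 0.0005 0 0 0 0 0;56 0.0005 0 0 0 0 0"

```text
clock: 6.0
tcp_pos: [0.5655, -0.1502, 0.1404]
orientation: [1.197, 1.217, -1.197]
contact_force: [-0.5, 0.3, 3.7]
grip_width: 0.0559
```

>>> apply_moves --increments "56 0.0015 0 0 0 0 0;56 0.0015 0 0 0 0 0;56 0.0015 0 0 0 0 0;56 0.0015 0 0 0 0 0;56 0.0015 0 0 0 0 0;56 0.0015 0 0 0 0 0;56 0.0015 0 0 0 0 0;56 0 0 0 0 0 0"

```text
clock: 6.8
tcp_pos: [0.5656, -0.1502, 0.1299]
orientation: [1.197, 1.217, -1.197]
contact_force: [-2.2, 0.9, 6.0]
grip_width: 0.056
```

>>> apply_moves --increments "56 0.0005 0 0 0 0 0;56 0.0005 0 0 0 0 0;56 0.0005 0 0 0 0 0;56 0.0005 0 0 0 0 0;56 0 0 0 0 0 0;56 0 0 0 0 0 0;56 0 0 0 0 0 0;56 0 0 0 0 0 0"

```text
clock: 7.6
tcp_pos: [0.5657, -0.1503, 0.1286]
orientation: [1.198, 1.217, -1.196]
contact_force: [-3.7, 1.1, 12.1]
grip_width: 0.056
```

>>> apply_moves --increments "56 0.0005 0 0 0 0 0;56 0.0005 0 0 0 0 0;56 0 0 0 0 0 0;56 0 0 0 0 0 0;56 0 0 0 0 0 0;56 0 0 0 0 0 0;56 0 0 0 0 0 0;56 0 0 0 0 0 0"

```text
clock: 8.4
tcp_pos: [0.5658, -0.1504, 0.1284]
orientation: [1.198, 1.217, -1.196]
contact_force: [-6.5, 2.7, 19.5]
grip_width: 0.0558
```

```bash
python3 - <<'E'
from h import *
o=r.get_obs();print({k:np.round(o[k],4) for k in('clock','tcp_pos','contact_force','moment')})
W=grab('wrist','w3')['color'];S=grab('side','s3')['color']
I=np.hstack([W[60:420,130:430],cv2.resize(S[215:335,220:370],None,fx=3,fy=3,interpolation=cv2.INTER_CUBIC)]);cv2.imwrite('pics/c3.png',I)
E
```

```text
{'clock': np.float64(8.4), 'tcp_pos': array([ 0.5658, -0.1504,  0.1284]), 'contact_force': array([-6.5462,  2.7105, 19.4806]), 'moment': array([0.5332, 0.8703, 0.0683])}
```

View pics/c3.png

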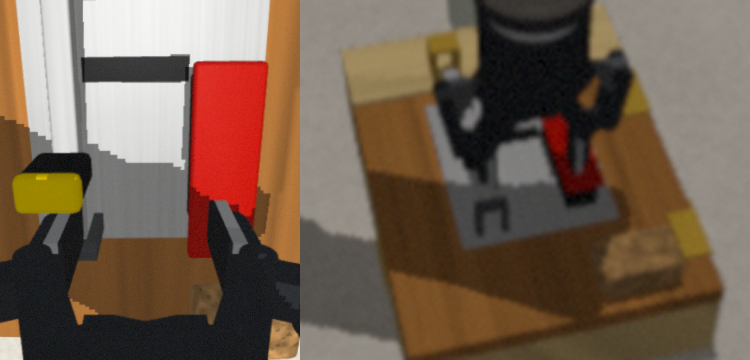

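The force rises steeply (12 to 19.5 N over 1 mm) after about 13–14 mm of travel, so the pad is at its stop. The wrist crop shows the left finger just behind the knob. Now I'll push along +y (tool −z).

>>> apply_moves --increments "56 0 0 -0.001 0 0 0;56 0 0 -0.001 0 0 0;56 0 0 -0.001 0 0 0;56 0 0 -0.001 0 0 0;56 0 0 -0.001 0 0 0;56 0 0 -0.001 0 0 0;56 0 0 -0.001 0 0 0;56 0 0 -0.001 0 0 0"

```text
clock: 9.3
tcp_pos: [0.5662, -0.1472, 0.1286]
orientation: [1.198, 1.207, -1.2]
contact_force: [-2.4, -8.4, 12.1]
grip_width: 0.0558
```

>>> apply_moves --increments "56 0.0005 0 -0.001 0 0 0;56 0 0 -0.001 0 0 0;56 0.0005 0 -0.001 0 0 0;56 0 0 -0.001 0 0 0;56 0 0 -0.001 0 0 0;56 0 0 -0.001 0 0 0;56 0 0 -0.001 0 0 0;56 0 0 -0.001 0 0 0"

```text
clock: 10.1
tcp_pos: [0.5667, -0.1415, 0.1285]
orientation: [1.198, 1.203, -1.2]
contact_force: [-2.6, -14.6, 14.7]
grip_width: 0.056
```

>>> apply_moves --increments "56 0 0 -0.001 0 0 0;56 0 0 -0.001 0 0 0;56 0 0 -0.001 0 0 0;56 0 0 -0.001 0 0 0;56 0 0 -0.001 0 0 0;56 0 0 -0.001 0 0 0;56 0 0 -0.001 0 0 0;56 0 0 -0.001 0 0 0"

```text
clock: 10.9
tcp_pos: [0.5669, -0.1334, 0.1285]
orientation: [1.199, 1.203, -1.2]
contact_force: [-1.9, -12.2, 14.3]
grip_width: 0.0561
```

```bash
python3 - <<'E'
from h import *
o=r.get_obs();print({k:np.round(o[k],4) for k in('clock','tcp_pos','contact_force','moment')})
W=grab('wrist','w4')['color'];S=grab('side','s4')['color']
I=np.hstack([W[60:420,130:430],cv2.resize(S[215:335,220:370],None,fx=3,fy=3,interpolation=cv2.INTER_CUBIC)]);cv2.imwrite('pics/c4.png',I)
E
```

```text
{'clock': np.float64(10.9), 'tcp_pos': array([ 0.5669, -0.1334,  0.1285]), 'contact_force': array([ -1.9439, -12.1871,  14.2505]), 'moment': array([-2.756 , -0.0508, -0.2503])}
```

View pics/c4.png

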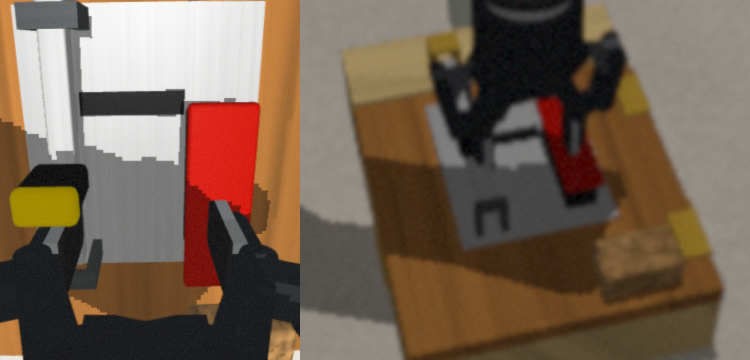

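The tool now advances 8 mm per call at a steady ~12 N, with the pad held at 14 N. The knob, at crop (47,205), moves with the finger, so the bolt is sliding.

>>> apply_moves --increments "56 0 0 -0.001 0 0 0;56 0 0 -0.001 0 0 0;56 0 0 -0.001 0 0 0;56 0 0 -0.001 0 0 0;56 0 0 -0.001 0 0 0;56 0 0 -0.001 0 0 0;56 0 0 -0.001 0 0 0;56 0 0 -0.001 0 0 0"

```text
clock: 11.8
tcp_pos: [0.5669, -0.1253, 0.1285]
orientation: [1.199, 1.203, -1.2]
contact_force: [-1.0, -13.1, 14.5]
grip_width: 0.0559
```

>>> apply_moves --increments "56 0 0 -0.001 0 0 0;56 0 0 -0.001 0 0 0;56 0 0 -0.001 0 0 0;56 0 0 -0.001 0 0 0;56 0 0 -0.001 0 0 0;56 0 0 -0.001 0 0 0;56 0 0 -0.001 0 0 0;56 0 0 -0.001 0 0 0"

```text
clock: 12.6
tcp_pos: [0.5668, -0.1172, 0.1285]
orientation: [1.199, 1.203, -1.2]
contact_force: [-2.3, -14.8, 14.9]
grip_width: 0.0558
```

>>> apply_moves --increments "56 0 0 -0.0008 0 0 0;56 0 0 -0.0008 0 0 0;56 0 0 -0.0008 0 0 0;56 0 0 -0.0008 0 0 0;56 0 0 -0.0008 0 0 0;56 0 0 -0.0008 0 0 0;56 0 0 0 0 0 0;56 0 0 0 0 0 0"

```text
clock: 13.4
tcp_pos: [0.5667, -0.1142, 0.1285]
orientation: [1.197, 1.201, -1.201]
contact_force: [-0.9, -18.2, 13.0]
grip_width: 0.056
```

>>> apply_moves --increments "56 0.0003 0 -0.0008 0 0 0;56 0 0 -0.0008 0 0 0;56 0 0 -0.0008 0 0 0;56 0 0 -0.0008 0 0 0;56 0 0 0 0 0 0;56 0 0 0 0 0 0;56 0 0 0 0 0 0;56 0 0 0 0 0 0"

```text
clock: 14.2
tcp_pos: [0.5667, -0.114, 0.1286]
orientation: [1.196, 1.197, -1.203]
contact_force: [-0.7, -25.5, 12.8]
grip_width: 0.056
```

```bash
python3 - <<'E'
from h import *
o=r.get_obs();print({k:np.round(o[k],4) for k in('clock','tcp_pos','contact_force','moment')})
F=grab('wrist','w5');W=F['color'];H=cv2.cvtColor(W,cv2.COLOR_BGR2HSV).astype(int)
m=(abs(H[...,0]-29)<6)&(H[...,1]>200)&(H[...,2]>90)
m[:, :120]=0;m[:,260:]=0;m[:180]=0;m[330:]=0
v,u=np.nonzero(m);P=np.float32([onz(F,x,y,.143)[:2]*1000 for x,y in zip(u,v)]);print(P.min(0),P.max(0),cv2.minAreaRect(P))
E
```

```text
{'clock': np.float64(14.2), 'tcp_pos': array([ 0.5667, -0.114 ,  0.1286]), 'contact_force': array([ -0.6503, -25.4921,  12.8457]), 'moment': array([-5.0665, -0.0524,  0.3934])}
[ 518.3772  -101.78502] [542.7564  -86.17066] ((530.5634155273438, -93.94991302490234), (24.407629013061523, 15.387823104858398), 0.7749393582344055)
```

The tool has stopped dead at y −0.114 while the push force climbs to 25 N. The knob's top face has moved about 31–32 mm, so the bolt is home. I'll ease the push off and then lift straight up.

>>> apply_moves --increments "56 0 0 0.002 0 0 0;56 0 0 0.002 0 0 0;56 0 0 0.002 0 0 0;56 -0.003 0 0.002 0 0 0;56 -0.005 0 0 0 0 0;56 -0.007 0 0 0 0 0;56 -0.02 0 0 0 0 0;56 -0.03 0 0 0 0 0"

```text
clock: 15.05
tcp_pos: [0.5633, -0.1105, 0.1893]
orientation: [1.195, 1.219, -1.201]
contact_force: [0.3, 0.6, -0.2]
grip_width: 0.0562
```

>>> apply_moves --increments "56 -0.04 0 0 0 0 0;56 -0.03 0 0.02 0 0 0;56 0 0 0.02 0 0 0;56 0 0 0.02 0 0 0;56 0 0 0.02 0 0 0;56 0 0 0 0 0 0;56 0 0 0 0 0 0;56 0 0 0 0 0 0"

```text
clock: 15.85
tcp_pos: [0.5662, -0.1888, 0.26]
orientation: [1.196, 1.219, -1.196]
contact_force: [1.2, 0.4, -0.1]
grip_width: 0.0562
```

```bash
python3 - <<'E'
from h import *
o=r.get_obs();print({k:np.round(o[k],4) for k in('clock','tcp_pos','contact_force')})
F=grab('wrist','w6');T=grab('top','t6');S=grab('side','s6')
H=cv2.cvtColor(F['color'],cv2.COLOR_BGR2HSV).astype(int)
for n,lo,zs in(('y',(abs(H[...,0]-29)<6),[.143]),('r',(H[...,0]<6)|(H[...,0]>174),[.13,.116])):
    m=(lo&(H[...,1]>200)&(H[...,2]>90)).astype(np.uint8);m[:, :180]=0;m[:,380:]=0;m[:40]=0;m[270:]=0
    n_,L,st,_=cv2.connectedComponentsWithStats(m);i=1+st[1:,4].argmax();v,u=np.nonzero(L==i)
    for z in zs:
        P=np.float32([onz(F,x,y,z)[:2]*1000 for x,y in zip(u,v)]);print(n,z,cv2.minAreaRect(P),P.min(0),P.max(0))
A=cv2.resize(T['color'][155:265,225:475],None,fx=3,fy=3,interpolation=cv2.INTER_CUBIC)
B=cv2.resize(S['color'][180:420,210:390],None,fx=1.1,fy=1.1)
h=264;I=np.zeros((330+264,750,3),np.uint8);I[:330]=A;I[330:,:B.shape[1]]=B[:264];w=F['color'][60:324,150:420];I[330:,300:570]=w
cv2.imwrite('pics/c6.png',I)
E
```

```text
{'clock': np.float64(15.85), 'tcp_pos': array([ 0.5662, -0.1888,  0.26  ]), 'contact_force': array([ 1.2178,  0.4317, -0.0728])}
y 0.143 ((529.9183959960938, -96.76009368896484), (23.988677978515625, 13.818787574768066), 0.7831932902336121) [ 517.94147 -103.69925] [541.8595  -89.72249]
r 0.13 ((599.30126953125, -125.63560485839844), (28.8350830078125, 87.34930419921875), 1.7935830354690552) [ 584.1025  -169.52654] [614.6902  -81.70747]
r 0.116 ((601.193359375, -126.31009674072266), (30.41966438293457, 92.14934539794922), 1.7936360836029053) [ 585.15936 -172.61292] [617.4279  -79.96801]
```

View pics/c6.png

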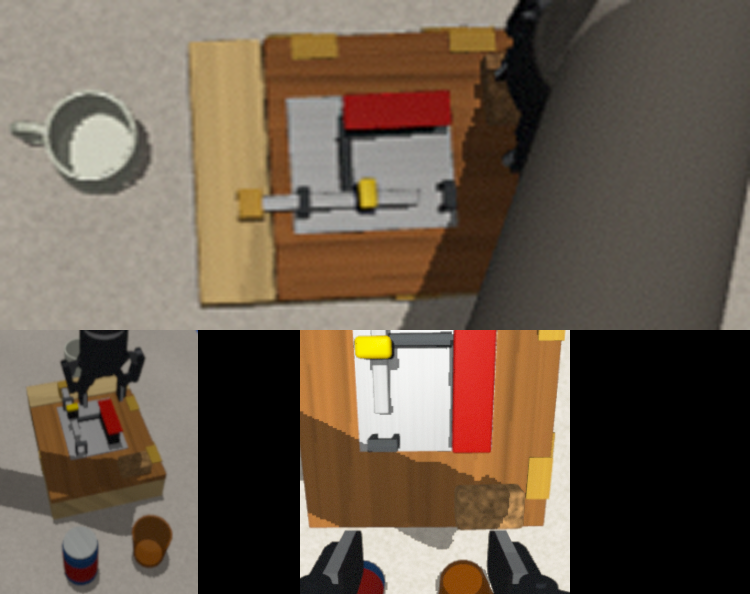

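The final picture shows the knob forward beside the catch arm with the bar reaching the brass keeper, top crop (245,203). The red pad is up, and the mug, can, tumbler and block haven't been disturbed. I'll check the bolt travel by comparing before and after from the fixed cameras.

```bash
python3 - <<'E'
from h import *
for a,b,bx in(('top0','t6',(330,205,372,230)),('side0','s6',(262,240,292,272))):
    for f in(a,b):
        F=load(f);x,y,X,Y=bx;h=cv2.cvtColor(F['color'][y:Y,x:X],cv2.COLOR_BGR2HSV).astype(int)
        w=((abs(h[...,0]-28)<6)&(h[...,1]>150))*h[...,2]*1.
        v,u=np.nonzero(w>60);ww=w[v,u];uc,vc=(u*ww).sum()/ww.sum()+x,(v*ww).sum()/ww.sum()+y
        print(f,len(u),round(uc,2),round(vc,2),onz(F,uc,vc,.141).round(4))
for n,f in(('top0','t6'),('side0','s6')):
    d=np.abs(load(n)['color'].astype(int)-load(f)['color']).max(2)>60
    for nm,bx in(('mug',{'top0':(225,180,275,220),'side0':(265,185,300,225)}[n]),('can',{'top0':(425,220,470,255),'side0':(262,355,305,412)}[n]),('tumbler',{'top0':(420,170,460,208),'side0':(325,348,370,396)}[n]),('block',{'top0':(384,170,404,198),'side0':(315,290,350,313)}[n])):
        x,y,X,Y=bx;print(n,nm,d[y:Y,x:X].mean().round(3))
E
```

```text
top0 56 359.63 218.41 [ 0.5299 -0.1273  0.141 ]
t6 54 347.12 219.13 [ 0.5287 -0.0967  0.141 ]
side0 65 278.75 260.18 [ 0.5296 -0.1311  0.141 ]
s6 71 275.39 249.59 [ 0.5285 -0.0995  0.141 ]
top0 mug 0.0
top0 can 0.453
top0 tumbler 0.549
top0 block 0.448
side0 mug 0.536
side0 can 0.0
side0 tumbler 0.0
side0 block 0.0
```

```bash
python3 -c "
from h import *
print(r.hand_in(), r.get_obs()['clock'])"
```

```text
the job is handed in; nothing more can be done
the job is handed in; nothing more can be done
```

The chest is locked and the job is handed in, about 16 s into the 32 s allowed. I pressed the red catch to its stop with one finger. Keeping it down, I pushed the knob with the other finger until the bolt stopped moving, then eased off and lifted clear.

- **Catch held down:** the tool's downward force was 12–15 N at every reading during the push, above the 8.4 N full-down spring force, and its height stayed constant within 0.2 mm.
- **Bolt home:** the tool stopped dead while the push force rose to 25 N. Comparing before and after pictures, the knob moved 30.6 mm (top camera) and 31.6 mm (side camera) against the 31 mm stop. The wrist camera gave 29 mm, which I trust less because it was at a different viewpoint for each picture.
- **Catch back up:** the pad's measured size and position match the "up" height again, and the robot is touching nothing.
- **Other objects:** the mug is unchanged in the top view, and the can, tumbler and sanding block are unchanged in the side view. In the other view of each, the pictures differed over about half the area; I put this down to the arm and its shadow being in the way, and did not check it further.

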